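Release and push out the air filter slide

ROBOT

A 7-joint arm with a two-finger parallel gripper is mounted at the origin on a cart in front of the work surface, level with it; the furniture and walls round the work are solid. World frame = base frame: x ahead of the robot, y to its left, z up, the work surface at z = 0. Lengths are in m, angles in rad, forces in N, time in s.
With the tool pointing down it reaches from about 0.4 to 0.9 m from the base axis. Payload 5.5 kg.
Tool frame: the origin (TCP) lies midway between the tips of the shut fingers; the grasp point (between the pads) lies 19 mm behind it (manip.grip_depth is the distance from the TCP to the grasp point, in m); z points along the fingers, y is the line along which they close (so a half turn about z gives the same grasp; the last joint's range is limited). The gripper opens to 92 mm and grips with 3 to 60 N. Pads are 19 mm wide; open, the fingers measure 130 mm over their backs; the gripper's body (75 mm by 190 mm) begins 47 mm behind the grasp point.
Start: joints at [1.533, 0.501, -0.427, 1.55, 0.221, 1.138, -0.21], TCP at [0.193, -0.621, 0.227] pointing down, gripper open.
Joint ranges: [-2.88, 2.88], [-0.31, 2.03], [-1.54, 1.56], [0.2, 2.42], [-1.41, 4.55], [0.19, 2.02], [-2.57, 2.57]. Speed limits (rad/s): [2.57, 2.57, 3.14, 3.14, 3.14, 3.14, 3.14].

INTERFACE

Orientations are given as a unit quaternion [x, y, z, w].
In Python, from bench import manip, effector, viewer gives the robot as it stands. Calls block until the motion is done:
- manip.move_pose(position, orientation): joint-space move of the TCP to a pose.
- manip.servo_line(position, ori=None, vel=0.15): straight line of the TCP; ori=None keeps the orientation; vel is the mean speed in m/s.
- manip.movej(angles): joint-space move.
- effector.open_jaws() and effector.close(f_grip=None): open the fingers fully, or close them until they stop; f_grip is the grip in N (None keeps the last).
- manip.sleep(seconds).
- manip.solve_ik(position, orientation): joint angles nearest the present ones, or None.
- viewer.get_image(name): name is "scene" or "side" or "wrist"; returns the picture (384x512x3 uint8, red, green, blue); there is no depth.
- viewer.get_calibration(name): a dict with "vfov" (degrees; the focal length in pixels is half the picture's height over the tangent of half this angle, whatever the lens; pixels are square), "cx", "cy" (the principal point, pixels), "dist_coeffs" ([k1, k2, p1, p2, k3] as OpenCV has them; the pictures are not rectified), "eye" and "attitude" of the camera in the world. Camera axes: x right, y down, z forward; pixel columns grow to the right and rows downward; lengths in m; the calibration is good to about 2 mm. A picture is of the moment at which its call begins: read the wrist's pose just before it. get_calibration takes no time and is no camera call; for the wrist camera it gives the pose at the moment of the call.
A pose or a line that the arm cannot do raises manip.PlanningError and nothing moves.
- manip.hand_in(): hands the job in; it is judged then, once.
Readings, each from a call of its own:
- manip.current_clock(): time.
- manip.current_q(): joint angles.
- manip.current_joint_velocities(): joint speeds.
- manip.current_tau(): joint torques, N m.
- manip.current_tool_pos(): TCP position.
- manip.current_tcp_rot(): TCP orientation.
- manip.current_force(): force on the tool from outside, world axes, zero at the start.
- manip.current_wrist_torque(): the same for the moment, N m.
- manip.current_finger_gap(): finger opening in m.
- manip.current_gripper_force(): force on a finger pad.
Only numpy, scipy, OpenCV 4.12 (cv2) and the standard library are available. Lean on these libraries where they do the work, as an engineer would, in place of code of your own. Each camera call takes 0.05 s, during which the arm holds its last target. There are 200 camera calls.

TASK

Take the pin tool out of its wooden block, put the pin down the release well in the nose of the small air filter's slide, and, while holding the recessed button down with it, push the slide out until it is at its stop, so that its catch springs up and holds it out. Press gently, as the catch is plastic: use just the force it takes, keep the fingers off the filter, and do not disturb the other things on the bench. Then set the pin tool back upright in its block, fully home, and let go of it.

Things in the scene. Friction and masses are not known exactly. Their poses are not given: they have to be found in the camera images.
- filter_unit: Small grey bench air filter, fixed; housing 110 mm deep, 90 wide, 66 high, black air slots on top. Origin on the bench under it, z up. Its own -x is its front, the way the slide comes out (level). Housing: from 45 mm ahead of the origin (-x) to 65 mm behind. At the front stands the slide's nose, a white block 36 mm long, 82 wide, top 62 mm above the bench.
- filter_slide (a joint): Travel of the slide out of the housing in m: 0 closed (start), 0.048 at its end stop. About 3 N of sliding friction. A catch blocks it unless the button is held down; if the button comes up on the way the catch blocks again at the next notch (every 11 mm). Beyond 0.041, the button let go, the catch springs up past the last notch and keeps the slide out.
- well_mouth (a point): Centre of the mouth of the release well in the top of the slide's nose, 62 mm above the bench, 63 mm ahead of the filter's origin when closed; moves with the slide, z up. Vertical round well, 10.5 mm bore, 2 mm chamfer. The button's face lies unseen 8 to 24 mm below the mouth, different each time: find it by touch.
- nose_front (a point): Top front edge of the slide's nose, mid-width, 18 mm ahead of the well. The button in the well yields from 2 N, stiffens by 1 N per mm, frees the catch after 3 mm (5 N) and meets a hard stop after 4 mm (6 N). The catch is spoilt if the pin tool bears on the filter (button and well wall together) with more than 18 N.
- pin_grip (a point): Centre of the pin tool's handle, 68 mm above its tip. Loose tool, about 70 g, 98 mm long: dark wooden square handle 16 x 16 mm, 55 mm tall (40 to 95 mm above the tip), thin round brass cap, and below a round steel pin, 7 mm diameter, 40 mm long, chamfered. x and y are normal to the handle's flats, z runs from tip to cap. It starts upright in its block.
- pin_tip (a point): Centre of the lower end of the pin of the pin tool; same axes as pin_grip.
- stand_hole (a point): Centre of the mouth of the hole in the top of the pin tool's block: light wood, 64 x 64 mm, 45 mm high, fixed to the bench. Round through-hole of 11.5 mm, 3 mm chamfer. Fully home, the handle's underside rests on the block and the pin's tip is 40 mm below this point. z up.
- frit_jar: Bystander: plastic jar with a lid, 58 mm across, 61 mm high.
- small_frit_jar: Bystander: plastic jar with a lid, 45 mm across, 51 mm high.
- paddle: Bystander: brass paddle on a maple handle, 138 mm long, lying.
- marver: Bystander: flat black square block, 50 x 50 mm, 18 mm high.
- bead: Bystander: glass bead, a ring 25 mm across, 8 mm high, lying.
Not all that is in view belongs to the job. What is shaped like the part that bears pin_grip but blue is not meant.

How it is judged:
On the way, in this order (a step that is already met when the one before it is completed fails the run):
1. the pin tool is lifted out of its block (z of pin_tip in the frame of stand_hole above 0.005 m and value of joint filter_slide below 0.004 m), for 0.1 s.
2. the pin is down the well of the closed slide (z of pin_tip in the frame of well_mouth below -0.006 m and horizontal distance between pin_tip and well_mouth below 0.006 m and value of joint filter_slide below 0.012 m), for 0.05 s.
3. the slide is pushed out past its last notch with the pin in the well and bearing on it (value of joint filter_slide above 0.041 m and z of pin_tip in the frame of well_mouth below -0.006 m and horizontal distance between pin_tip and well_mouth below 0.006 m and contact force between pin_tool and filter_unit above 1 N), for 0.05 s.
At the end, for the whole second after the job is handed in: The filter slide is out by more than 41 mm of its 48 mm travel, held by its catch; the pin tool stands released and at rest in the hole of its block, within 3 mm of fully home, within 6 mm of the hole's axis and tilted less than 0.1 rad (value of joint filter_slide above 0.041 m and horizontal distance between pin_tip and stand_hole below 0.006 m and z of pin_tip in the frame of stand_hole below -0.037 m and angle between pin_grip's own z axis and vertical below 0.1 rad and linear speed of pin_tool below 0.02 m/s); the robot touches nothing.
It fails at once if the pin tool bears on the filter with more than 18 N (contact force between pin_tool and filter_unit above 18 N).
It fails at once if the robot's fingers or arm push on the filter (more than 3 N) (contact force between any of the fingers, the arm and filter_unit above 3 N).
It fails at once if a bystander is moved by more than 30 mm (distance of any of frit_jar, small_frit_jar, paddle, marver, bead from where it was at the start of the episode above 0.03 m).
It also fails if it takes over 72 s, if anything falls off the work surface, if the arm or the gripper's body presses on something with over 40 N, if the wrist force passes 120 N, or if a joint passes its speed limit or range.

## Working session

There is one attempt and no reset: what is moved stays moved. The work goes in short steps, each a Python script; the robot and the scene stay as the last script left them, time stands still between calls to the robot, and variables do not carry over. Pictures are saved under pics/ and viewed, at most 10 in all, crops included, and the job is handed in when it is done.

```bash
ls; mkdir -p pics; python3 - <<'E'
from bench import manip, effector, viewer
import cv2,numpy as np
for n in("scene","side"):
    im=viewer.get_image(n);cv2.imwrite(f"pics/{n}0.png",cv2.resize(im[:,:,::-1],None,fx=1.5,fy=1.5,interpolation=cv2.INTER_CUBIC))
for n in("scene","side","wrist"):print(n,viewer.get_calibration(n))
print(manip.current_tcp_rot(),manip.current_clock(),manip.current_force())
E
```

```text
pics
scene {'vfov': 57.974793295321184, 'cx': 252.82099969537617, 'cy': 189.72096681637453, 'dist_coeffs': array([0.03316824, 0.        , 0.        , 0.        , 0.        ]), 'eye': array([0.14847548, 0.53011479, 0.60797248]), 'attitude': array([-0.26823527,  0.86707574, -0.40010713,  0.12705818])}
side {'vfov': 52.278217215047896, 'cx': 254.0072620595316, 'cy': 186.83503409978917, 'dist_coeffs': array([-0.01440232,  0.        ,  0.        ,  0.        ,  0.        ]), 'eye': array([-0.04907832,  0.23830056,  1.04631023]), 'attitude': array([-0.52349249,  0.80619641, -0.22646268,  0.15721838])}
wrist {'vfov': 58.897195257817586, 'cx': 253.90418527061868, 'cy': 193.95448956213392, 'dist_coeffs': array([-0.00435047,  0.        ,  0.        ,  0.        ,  0.        ]), 'eye': array([ 0.25435884, -0.60065511,  0.38311017]), 'attitude': array([ 0.79906496, -0.58860348, -0.0733462 ,  0.09829273])}
[ 9.88708405e-01  1.49849562e-01 -1.08249624e-04 -8.87302100e-04] 0.1 [-0.08459408  0.61594659  0.24399526]
```

View pics/scene0.png

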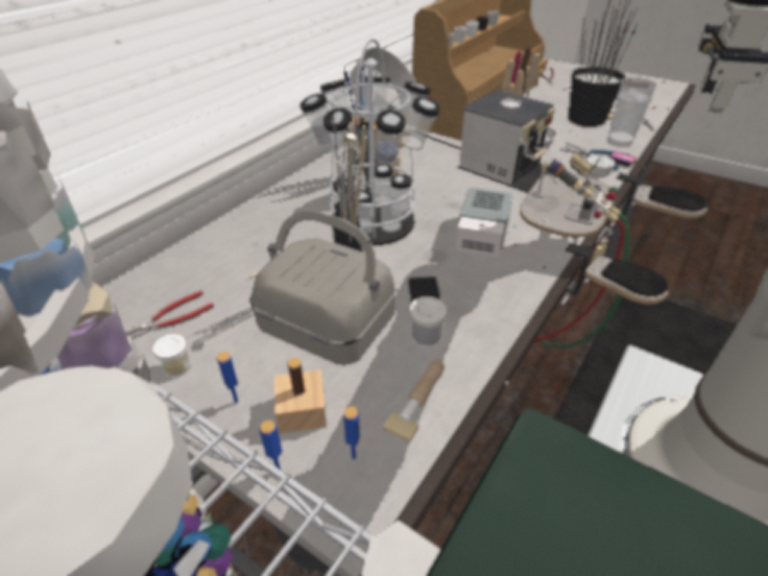

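View pics/side0.png

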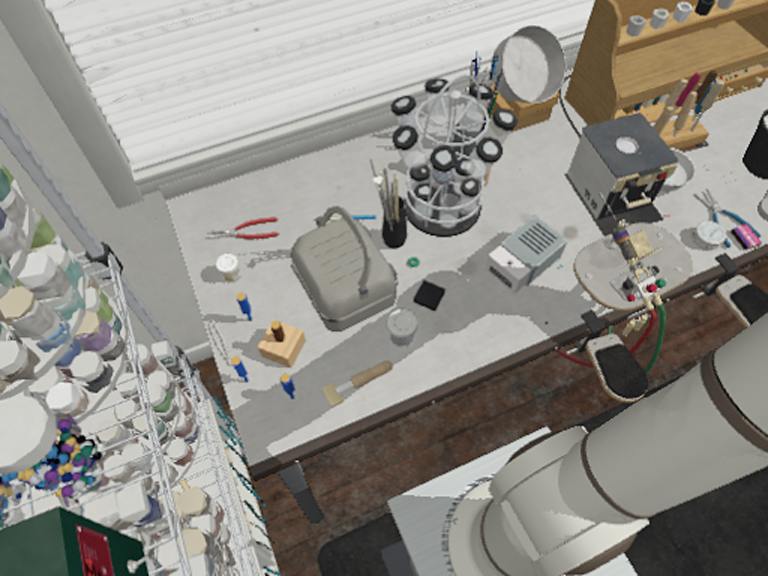

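The scene and side views agree on the layout. Candidates for the tool, in side-view pixels:
- The dark wooden handle with a brass cap, standing in the light block, at (278,335).
- Three blue decoys at (244,305), (238,368) and (288,384).

I choose the one in the block. The filter is at (527,252), with its white nose at the lower left near (508,268).

```bash
cat > h.py <<'E'
from bench import manip, effector, viewer
import cv2,numpy as np
from scipy.spatial.transform import Rotation as R
def ray(c,px):
    f=192/np.tan(np.radians(c["vfov"]/2));K=np.array([[f,0,c["cx"]],[0,f,c["cy"]],[0,0,1]])
    u=cv2.undistortPoints(np.array([[px]],float),K,c["dist_coeffs"])[0,0]
    return np.array(c["eye"]),R.from_quat(c["attitude"]).apply([u[0],u[1],1])
def atz(c,px,z):
    e,d=ray(c,px);return (e+d*(z-e[2])/d[2])
def proj(c,P):
    f=192/np.tan(np.radians(c["vfov"]/2));K=np.array([[f,0,c["cx"]],[0,f,c["cy"]],[0,0,1]])
    p=R.from_quat(c["attitude"]).inv().apply(np.atleast_2d(P)-c["eye"])
    return cv2.projectPoints(p,np.zeros(3),np.zeros(3),K,c["dist_coeffs"])[0][:,0]
def crop(im,x0,y0,w,h,s,name):
    cv2.imwrite("pics/"+name,cv2.resize(im[y0:y0+h,x0:x0+w,::-1],None,fx=s,fy=s,interpolation=cv2.INTER_CUBIC))
E
python3 - <<'E'
from h import *
s=viewer.get_image("side")
a=cv2.resize(s[205:255,160:220],None,fx=6.5,fy=6.5,interpolation=cv2.INTER_CUBIC)
b=cv2.resize(s[140:200,320:385],None,fx=6,fy=6,interpolation=cv2.INTER_CUBIC)
h=max(a.shape[0],b.shape[0]);pad=lambda i:np.vstack([i,np.zeros((h-i.shape[0],i.shape[1],3),np.uint8)])
o=np.hstack([pad(a),pad(b)]);print(o.shape,a.shape);cv2.imwrite("pics/c1.png",o[:,:,::-1])
c=viewer.get_calibration("side")
print("cap",atz(c,(277/1.5,326/1.5),.10),"filter",atz(c,(527/1.5,250/1.5),.064))
for n,p in dict(b1=(244,297),b2=(238,360),b3=(288,377),jar=(402,318),paddle0=(330,398),paddle1=(388,366),marver=(430,294),bead=(413,262)).items():print(n,atz(c,(p[0]/1.5,p[1]/1.5),.02))
E
```

```text
(360, 780, 3) (325, 390, 3)
cap [0.48651885 0.22656697 0.1       ] filter [ 0.46338962 -0.29346188  0.064     ]
b1 [0.62283073 0.26611717 0.02      ]
b2 [0.49277706 0.31703302 0.02      ]
b3 [0.42065397 0.24078984 0.02      ]
jar [ 0.44682373 -0.00681603  0.02      ]
paddle0 [0.34988258 0.18359906 0.02      ]
paddle1 [0.36432951 0.06046559 0.02      ]
marver [ 0.47361242 -0.08178449  0.02      ]
bead [ 0.5583901  -0.08386672  0.02      ]
```

View pics/c1.png

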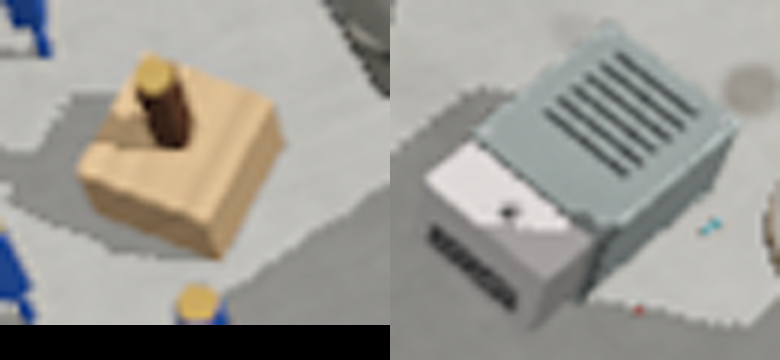

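The crop confirms the dark wooden handle with its brass cap, at crop pixel (156,76), in the light block. The well shows as a dark dot at (510,211) on the white nose, and the nose faces lower-left.

```bash
python3 - <<'E'
from h import *
np.set_printoptions(precision=4,suppress=True)
c=viewer.get_calibration("side")
A=lambda x,y:(x/6.5+160-.4,y/6.5+205-.4); B=lambda x,y:((x-390)/6+320-.4,y/6+140-.4)
print("cap",atz(c,A(156,76),.101))
for p in [(80,172),(150,55),(280,105),(212,222)]:print("blk",atz(c,A(*p),.045))
w=atz(c,B(510,211),.062);print("well",w)
for p in [(425,180),(472,142),(545,275),(592,232)]:print("nose",atz(c,B(*p),.062))
for p in [(472,135),(608,25),(740,125),(600,220)]:print("hous",atz(c,B(*p),.066))
q=manip.current_tcp_rot();Rt=R.from_quat(q)
w=viewer.get_calibration("wrist");print("cam in tool",Rt.inv().apply(w["eye"]-manip.current_tool_pos()))
print("cam axes in tool\n",(Rt.inv()*R.from_quat(w["attitude"])).as_matrix())
E
```

```text
cap [0.4902 0.2282 0.101 ]
blk [0.4908 0.2728 0.045 ]
blk [0.5334 0.2268 0.045 ]
blk [0.4858 0.182  0.045 ]
blk [0.4447 0.2279 0.045 ]
well [ 0.4534 -0.2469  0.062 ]
nose [ 0.4875 -0.2173  0.062 ]
nose [ 0.4982 -0.2508  0.062 ]
nose [ 0.4133 -0.2433  0.062 ]
nose [ 0.4256 -0.2777  0.062 ]
hous [ 0.4998 -0.251   0.066 ]
hous [ 0.5323 -0.3517  0.066 ]
hous [ 0.4488 -0.3788  0.066 ]
hous [ 0.4282 -0.283   0.066 ]
cam in tool [ 0.0651 -0.0006 -0.1573]
cam axes in tool
 [[ 0.0001 -0.9699 -0.2435]
 [ 1.     -0.      0.0003]
 [-0.0003 -0.2435  0.9699]]
```

```bash
python3 - <<'E'
from h import *
np.set_printoptions(precision=3,suppress=True)
c=viewer.get_calibration("side");s=viewer.get_calibration("scene")
for n,p in dict(towerL=(407,222),towerR=(482,222),torch=(625,275),torchbaseL=(578,262),bagNear=(345,328),bagR=(395,290),kilnBR=(570,180)).items():print(n,atz(c,(p[0]/1.5,p[1]/1.5),0))
# tower low-front knob: triangulate scene/side
def tri(a,b):
    e1,d1=ray(c,np.array(a)/1.5);e2,d2=ray(s,np.array(b)/1.5)
    t=np.linalg.lstsq(np.c_[d1,-d2],e2-e1,rcond=None)[0];p,q=e1+d1*t[0],e2+d2*t[1];return (p+q)/2,np.linalg.norm(p-q)
print("towertopknob",tri((490,149),(427,105)),"torch",tri((622,232),(556,168)),"baghandle",tri((345,210),(330,215)))
def down(yaw):  # tool z down, tool y at angle yaw in world
    y=np.array([np.cos(yaw),np.sin(yaw),0]);z=np.array([0,0,-1.]);return R.from_matrix(np.c_[np.cross(y,z),y,z]).as_quat()
for yaw in np.radians([-162,-117,-72,-27,18,63,108,153]):
    for P in ([.453,-.247,.25],[.489,.227,.22]):
        q=manip.solve_ik(P,down(yaw));print(np.degrees(yaw).round(),P,q if q is None else np.array(q))
print(R.from_quat(manip.current_tcp_rot()).as_matrix())
E
```

```text
towerL [ 0.673 -0.124  0.   ]
towerR [ 0.604 -0.277  0.   ]
torch [ 0.357 -0.482  0.   ]
torchbaseL [ 0.425 -0.411  0.   ]
bagNear [0.483 0.102 0.   ]
bagR [ 0.522 -0.026  0.   ]
kilnBR [ 0.627 -0.524  0.   ]
towertopknob (array([ 0.582, -0.243,  0.262]), np.float64(0.0011932399480550167)) torch (array([ 0.404, -0.471,  0.096]), np.float64(0.0038291428491608118)) baghandle (array([0.595, 0.035, 0.194]), np.float64(0.02839900234665061))
-162.0 [0.453, -0.247, 0.25] [ 0.82   0.232 -0.431  1.858  0.109  1.075 -2.48 ]
-162.0 [0.489, 0.227, 0.22] [ 0.461  0.623 -1.296  1.821  0.644  1.208  2.42 ]
-117.0 [0.453, -0.247, 0.25] [ 0.928  0.247 -0.558  1.855  0.148  1.081 -1.729]
-117.0 [0.489, 0.227, 0.22] [-0.682  0.281  0.236  1.857 -0.077  1.013 -2.456]
-72.0 [0.453, -0.247, 0.25] [ 1.057  0.274 -0.716  1.851  0.202  1.09  -0.991]
-72.0 [0.489, 0.227, 0.22] [-0.129  0.307 -0.427  1.838  0.147  1.028 -1.871]
-27.0 [0.453, -0.247, 0.25] [ 1.16   0.304 -0.848  1.848  0.255  1.102 -0.253]
-27.0 [0.489, 0.227, 0.22] [ 0.351  0.487 -1.08   1.824  0.477  1.121 -1.367]
18.0 [0.453, -0.247, 0.25] [ 1.243  0.338 -0.96   1.846  0.307  1.116  0.487]
18.0 [0.489, 0.227, 0.22] [ 0.461  0.623 -1.296  1.821  0.644  1.208 -0.722]
63.0 [0.453, -0.247, 0.25] [ 1.322  0.382 -1.075  1.844  0.37   1.136  1.217]
63.0 [0.489, 0.227, 0.22] [ 0.461  0.623 -1.296  1.821  0.644  1.208  0.064]
108.0 [0.453, -0.247, 0.25] [ 1.443  0.502 -1.291  1.842  0.52   1.2    1.869]
108.0 [0.489, 0.227, 0.22] [ 0.461  0.623 -1.296  1.821  0.644  1.208  0.849]
153.0 [0.453, -0.247, 0.25] [-0.604  0.707  1.537  1.898 -0.739  1.303 -2.454]
153.0 [0.489, 0.227, 0.22] [ 0.461  0.623 -1.296  1.821  0.644  1.208  1.634]
[[ 0.955  0.296 -0.   ]
 [ 0.296 -0.955  0.001]
 [ 0.    -0.002 -1.   ]]
```

```bash
cat >> h.py <<'E'
def down(yaw):
    y=np.array([np.cos(yaw),np.sin(yaw),0]);z=np.array([0,0,-1.]);return R.from_matrix(np.c_[np.cross(y,z),y,z]).as_quat()
E
python3 - <<'E'
from h import *
import json
np.set_printoptions(precision=4,suppress=True)
def snap(n):
    c=viewer.get_calibration("wrist");im=viewer.get_image("wrist");cv2.imwrite(f"pics/{n}.png",cv2.resize(im[:,:,::-1],None,fx=1.5,fy=1.5,interpolation=cv2.INTER_CUBIC))
    json.dump({k:np.array(v).tolist() for k,v in c.items()},open(f"{n}.json","w"))
    print(n,manip.current_clock(),manip.current_tool_pos(),manip.current_force(),manip.current_q())
d=down(np.radians(108))
manip.move_pose([.44,-.245,.26],d);snap("wf")
manip.move_pose([.43,0.0,.28],down(np.radians(95)))
manip.move_pose([.489,.227,.2],down(np.radians(63)));snap("wb")
E
```

```text
wf 2.05 [ 0.4397 -0.2459  0.2598] [-0.3298  0.3173 -0.6759] [ 1.4791  0.446  -1.2877  1.857   0.4622  1.1917  1.9205]
wb 4.1917 [0.4899 0.2251 0.2   ] [ 0.8231 -0.1973 -0.3436] [ 0.2737  0.4647 -0.9595  1.8453  0.435   1.0593  0.2412]
```

View pics/wf.png

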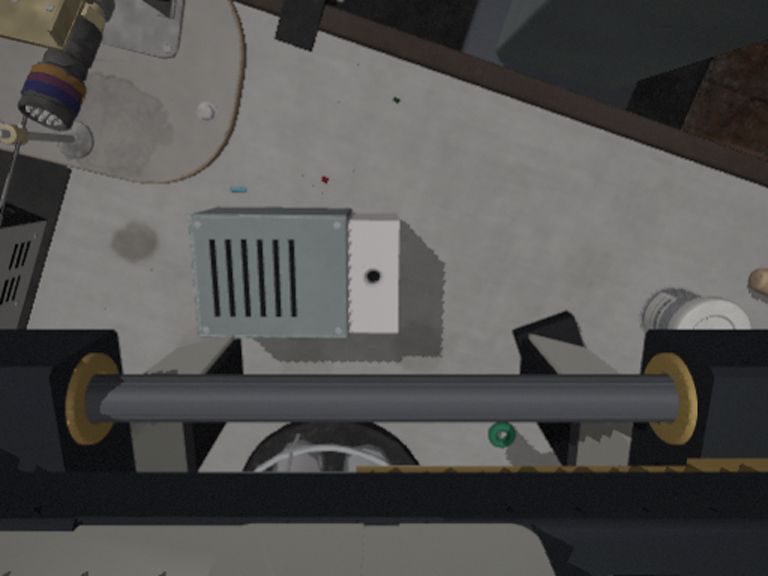

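View pics/wb.png

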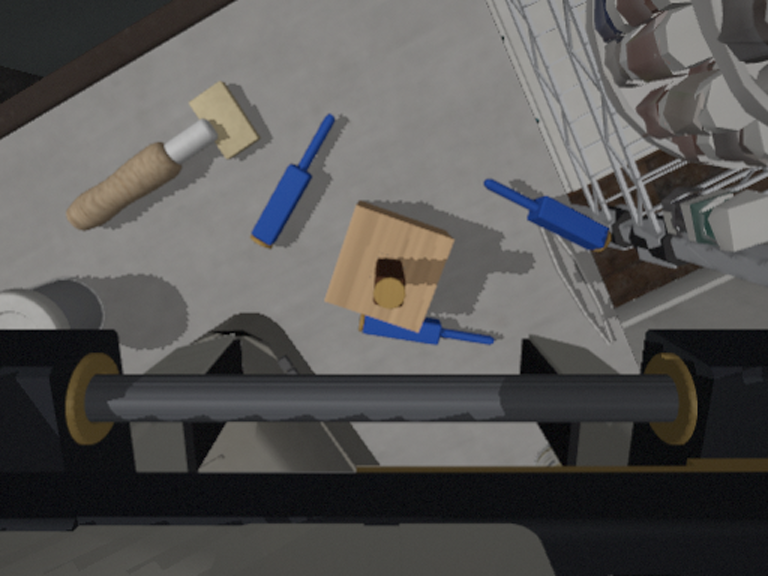

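wf shows the white nose with the well at (373,276) and its front edge from (400,220) to (399,333). wb shows the block with top corners (360,203), (453,240), (418,331) and (327,299), and the cap at (389,291). The blue tools are lying down. Next I zoom on the handle for its yaw.

```bash
python3 - <<'E'
from h import *
import json
np.set_printoptions(precision=4,suppress=True)
L=lambda n:{k:(np.array(v) if isinstance(v,list) else v) for k,v in json.load(open(n+".json")).items()}
S=lambda x,y:((x-.25)/1.5,(y-.25)/1.5)
f=L("wf");b=L("wb")
print("well",atz(f,S(373,276),.062),"front",[atz(f,S(*p),.062) for p in[(400,220),(399,333)]],"hous",[atz(f,S(*p),.066) for p in[(192,215),(350,214),(348,337),(199,337)]])
print("cap",atz(b,S(389,291),.101),"blk",np.mean([atz(b,S(*p),.045) for p in[(360,203),(453,240),(418,331),(327,299)]],0))
im=cv2.imread("pics/wb.png")[220:320,340:450];cv2.imwrite("pics/wbc.png",cv2.resize(im,None,fx=6,fy=6,interpolation=cv2.INTER_CUBIC))
E
```

```text
well [ 0.4536 -0.2469  0.062 ] front [array([ 0.41  , -0.2411,  0.062 ]), array([ 0.4885, -0.2158,  0.062 ])] hous [array([ 0.4501, -0.378 ,  0.066 ]), array([ 0.4162, -0.2752,  0.066 ]), array([ 0.5015, -0.2506,  0.066 ]), array([ 0.5348, -0.3537,  0.066 ])]
cap [0.4905 0.2299 0.101 ] blk [0.4912 0.2308 0.045 ]
```

View pics/wbc.png

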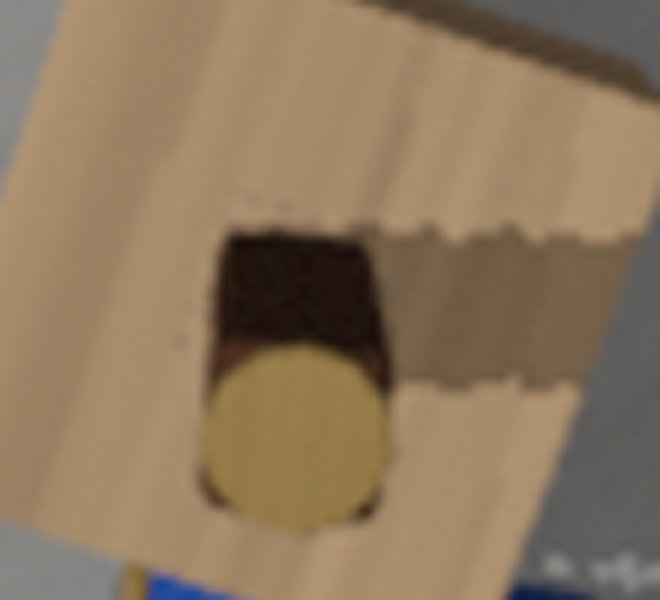

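```bash
cat >> h.py <<'E'
import json
def snap(n,cam="wrist"):
    c=viewer.get_calibration(cam);im=viewer.get_image(cam);cv2.imwrite(f"pics/{n}.png",cv2.resize(im[:,:,::-1],None,fx=1.5,fy=1.5,interpolation=cv2.INTER_CUBIC))
    json.dump({k:np.array(v).tolist() for k,v in c.items()},open(f"{n}.json","w"))
    print(n,manip.current_clock(),manip.current_tool_pos(),manip.current_force())
E
python3 - <<'E'
from h import *
np.set_printoptions(precision=4,suppress=True)
d=down(np.radians(61.7))
manip.move_pose([.4904,.2287,.15],d)
manip.sleep(.3);print(manip.current_tool_pos(),manip.current_force())
manip.servo_line([.4904,.2287,.058],vel=.08)
manip.sleep(.2);print(manip.current_tool_pos(),manip.current_force())
effector.close(45);manip.sleep(.2)
print("grasp",manip.current_tool_pos(),manip.current_tcp_rot(),manip.current_finger_gap(),manip.current_force(),manip.current_wrist_torque())
p=manip.current_tool_pos()
manip.servo_line([p[0],p[1],.2],vel=.1)
print("lift",manip.current_finger_gap(),manip.current_force(),manip.current_clock())
manip.move_pose([.43,0,.24],down(np.radians(85)))
manip.move_pose([.454,-.2465,.16],down(np.radians(108)))
manip.servo_line([.454,-.2465,.137],vel=.05);manip.sleep(.3);snap("w2")
E
```

```text
[0.4913 0.229  0.1514] [-0.5449 -0.1153 -0.7596]
[0.4907 0.2288 0.0584] [-0.7216 -0.2685 -0.2562]
grasp [0.4904 0.2288 0.058 ] [ 0.2444  0.9697  0.     -0.    ] 0.015794158488127916 [-1.0275  0.6774 -0.7005] [ 0.1044 -0.1552  0.0744]
lift 0.01576641597728079 [-0.0427  1.2758 -1.134 ] 9.2333
w2 12.1667 [ 0.4541 -0.2466  0.1372] [-0.5     0.2085 -0.5421]
```

View pics/w2.png

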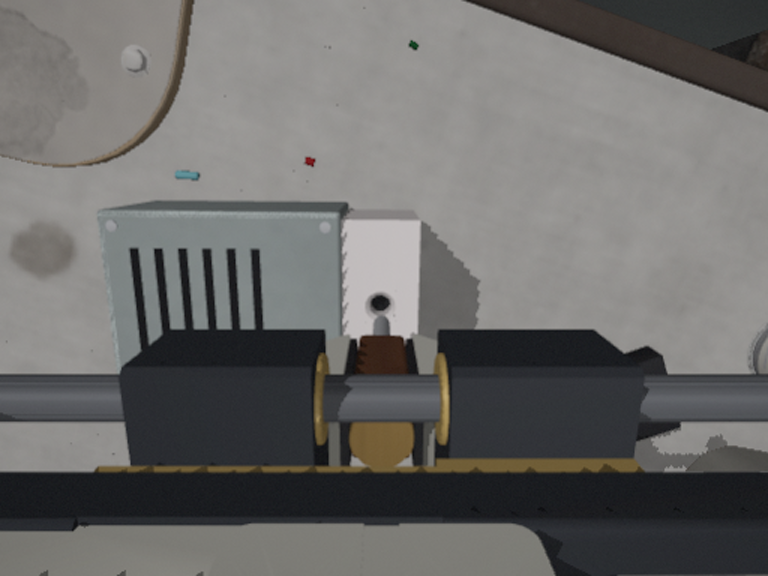

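The pin is visible at about (382,320), just below the well at (380,303) in the picture. I'll crop closer and compute where each point lies.

```bash
python3 - <<'E'
from h import *
np.set_printoptions(precision=4,suppress=True)
c={k:(np.array(v) if isinstance(v,list) else v) for k,v in json.load(open("w2.json")).items()}
t=np.array([.4541,-.2466,.1372-.053]);print("tip expected px",proj(c,t)*1.5)
print("well",atz(c,(380/1.5,302.5/1.5),.062),"well expected px",proj(c,[.454,-.2465,.062])*1.5)
im=cv2.imread("pics/w2.png")[280:350,340:430];cv2.imwrite("pics/w2c.png",cv2.resize(im,None,fx=8,fy=8,interpolation=cv2.INTER_CUBIC))
E
```

```text
tip expected px [[379.7258 318.563 ]]
well [ 0.4531 -0.2469  0.062 ] well expected px [[380.1199 304.5252]]
```

View pics/w2c.png

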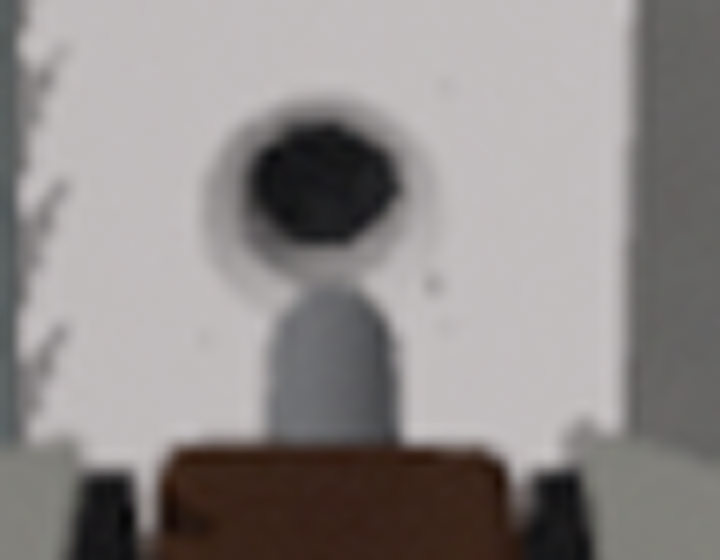

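The pin axis is about 1 mm off the TCP, and the well is where I expected. I shift to correct it and descend by touch.

```bash
cat >> h.py <<'E'
def F(n=5):
    a=[]
    for _ in range(n): a.append(manip.current_force());manip.sleep(.012)
    return np.mean(a,0)
E
python3 - <<'E'
from h import *
np.set_printoptions(precision=3,suppress=True)
x,y=.4533,-.2476
manip.servo_line([x,y,.137],vel=.05);manip.servo_line([x,y,.117],vel=.05);manip.sleep(.3)
a=F(8);manip.sleep(.1);b=F(8);f0=(a+b)/2;print("noise",a-b,f0)
json.dump(f0.tolist(),open("f0.json","w"))
z=.117;t0=manip.current_clock()
while z>.075:
    z-=.001;manip.servo_line([x,y,z],vel=.03)
    f=F()-f0
    print(round(z,4),round(manip.current_tool_pos()[2],4),f)
    if f[2]>1.5 or np.hypot(*f[:2])>4:break
print(manip.current_clock()-t0,manip.current_clock())
E
```

```text
noise [-0.656 -0.204  0.095] [ 0.063 -0.267 -0.845]
0.116 0.1159 [-0.254  0.38  -0.091]
0.115 0.115 [-0.055 -0.26   0.668]
0.114 0.114 [-0.317  0.23   0.083]
0.113 0.113 [-0.214 -0.178  0.146]
0.112 0.112 [0.067 0.418 0.265]
0.111 0.111 [ 0.176  0.724 -0.118]
0.11 0.11 [0.167 0.239 0.207]
0.109 0.109 [ 0.537  0.055 -0.047]
0.108 0.108 [-0.005  0.577  0.113]
0.107 0.107 [-0.857  0.517  0.073]
0.106 0.1061 [0.331 0.39  1.234]
0.105 0.1051 [-0.629  1.143  2.335]
3.5 17.0
```

```bash
python3 - <<'E'
from h import *
np.set_printoptions(precision=3,suppress=True)
x,y=.4533,-.2476;f0=np.array(json.load(open("f0.json")));z=.105
while z>.1005:
    z-=.0006;manip.servo_line([x,y,z],vel=.03);manip.sleep(.05)
    f=F(8)-f0
    print(round(z,4),round(manip.current_tool_pos()[2],5),f)
    if f[2]>5.9 or np.hypot(*f[:2])>4:break
print(manip.current_clock(),manip.current_finger_gap())
E
```

```text
0.1044 0.10447 [-0.236  0.752  2.698]
0.1038 0.10386 [0.161 0.789 3.47 ]
0.1032 0.10325 [-0.244  1.29   4.226]
0.1026 0.10263 [-0.238  0.768  4.492]
0.102 0.10203 [-0.025  1.255  5.253]
0.1014 0.1015 [-0.652  1.959  6.589]
19.2 0.0159280118666536
```

```bash
python3 - <<'E'
from h import *
np.set_printoptions(precision=3,suppress=True)
f0=np.array(json.load(open("f0.json")));z=.1014
a=np.radians(108);u=np.array([np.cos(a),np.sin(a)]);n=np.array([-u[1],u[0]])
p0=np.array([.4533,-.2476]);s=0;off=0
while s<.053:
    s+=.002 if s<.0399 else .001
    q=p0+u*s+n*off;manip.servo_line([q[0],q[1],z],vel=.03);f=F(6)-f0
    fa,fl=f[:2]@u,f[:2]@n
    print(round(s,4),"act",round((manip.current_tool_pos()[:2]-p0)@u,4),"along",fa.round(2),"lat",fl.round(2),"z",f[2].round(2))
    if f[2]<5.4:z-=.0003
    if f[2]>8:z+=.0003
    if abs(fl)>1.2:off+=np.sign(fl)*.0004
    if np.linalg.norm(f)>11.5 or fa<-7.5:break
print(manip.current_clock(),z,off)
json.dump([s,z,off],open("st.json","w"))
E
```

```text
0.002 act 0.0011 along -1.72 lat 0.02 z 5.32
0.004 act 0.0035 along -2.21 lat -0.39 z 5.83
0.006 act 0.0058 along -1.99 lat -0.2 z 6.27
0.008 act 0.008 along -1.69 lat -0.33 z 6.25
0.01 act 0.01 along -1.47 lat -0.15 z 6.46
0.012 act 0.012 along -1.9 lat -0.42 z 6.49
0.014 act 0.014 along -1.54 lat -0.14 z 6.56
0.016 act 0.016 along -1.19 lat -0.66 z 6.75
0.018 act 0.018 along -1.45 lat -0.78 z 6.5
0.02 act 0.02 along -1.24 lat -0.31 z 6.29
0.022 act 0.022 along -1.58 lat -0.31 z 6.12
0.024 act 0.024 along -1.71 lat -0.78 z 6.68
0.026 act 0.026 along -1.69 lat -0.78 z 6.47
0.028 act 0.028 along -1.69 lat -0.88 z 6.58
0.03 act 0.03 along -1.37 lat -0.58 z 6.54
0.032 act 0.032 along -1.76 lat -0.24 z 6.35
0.034 act 0.034 along -1.48 lat -0.96 z 6.6
0.036 act 0.036 along -1.77 lat -0.65 z 6.36
0.038 act 0.038 along -1.42 lat -0.7 z 6.72
0.04 act 0.0401 along -1.58 lat -0.18 z 6.2
0.041 act 0.0409 along -1.66 lat -0.59 z 6.45
0.042 act 0.0419 along -1.73 lat -0.89 z 6.17
0.043 act 0.0429 along -2.07 lat -0.51 z 5.79
0.044 act 0.0439 along -1.76 lat -0.64 z 6.24
0.045 act 0.0449 along -2.0 lat -0.43 z 5.89
0.046 act 0.0459 along -1.7 lat -0.84 z 5.81
0.047 act 0.0469 along -2.16 lat -0.64 z 6.03
0.048 act 0.0479 along -1.74 lat -0.64 z 6.18
0.049 act 0.0487 along -2.64 lat -1.16 z 6.01
0.05 act 0.0496 along -3.1 lat -0.99 z 5.83
0.051 act 0.0498 along -4.96 lat -1.14 z 4.69
0.052 act 0.05 along -6.74 lat -0.73 z 5.89
0.053 act 0.0502 along -8.25 lat -0.83 z 4.72
29.1 0.10050000000000002 0
```

The slide is at its stop. I relieve the side load, lift the pin out and check with the side camera.

```bash
python3 - <<'E'
from h import *
np.set_printoptions(precision=3,suppress=True)
s,z,off=json.load(open("st.json"));f0=np.array(json.load(open("f0.json")))
a=np.radians(108);u=np.array([np.cos(a),np.sin(a)]);p0=np.array([.4533,-.2476])
q=p0+u*.0505;manip.servo_line([*q,z],vel=.03);print(F()-f0)
q=p0+u*.0500;manip.servo_line([*q,.117],vel=.03);manip.sleep(.1);print(F()-f0)
manip.servo_line([*q,.2],vel=.1);manip.sleep(.2);snap("w3")
E
```

```text
[ 1.246 -3.603  8.568]
[0.234 0.038 0.017]
w3 31.4667 [ 0.438 -0.2    0.2  ] [ 0.075  0.607 -0.674]
```

View pics/w3.png

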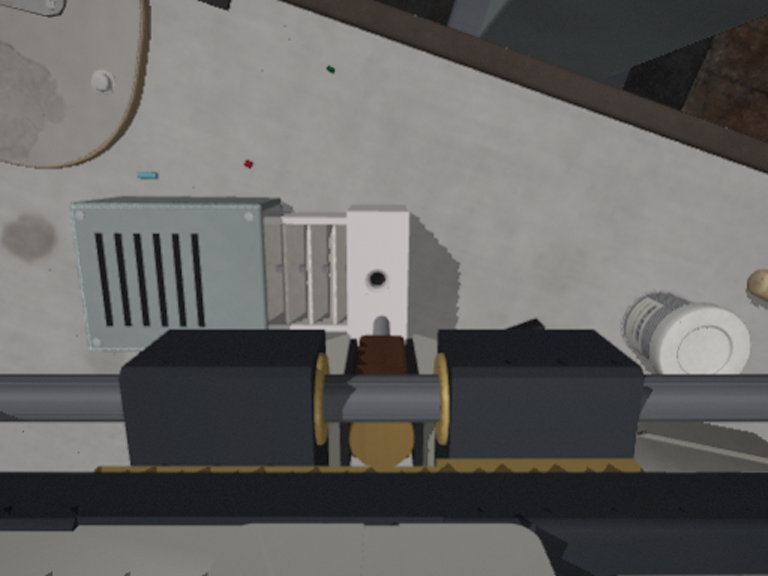

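The slide is out, with the well now at (377,279) and the pin unchanged in the grip. I check the travel and return the tool.

```bash
python3 - <<'E'
from h import *
np.set_printoptions(precision=4,suppress=True)
c={k:(np.array(v) if isinstance(v,list) else v) for k,v in json.load(open("w3.json")).items()}
w=atz(c,(376.75/1.5,279/1.5),.062);print("travel",np.linalg.norm(w[:2]-[.454,-.2466]))
x,y=.4904,.2288;d=down(np.radians(61.7))
manip.move_pose([.43,0,.24],down(np.radians(85)))
manip.move_pose([x,y,.2],d);manip.servo_line([x,y,.115],vel=.08);manip.sleep(.3)
f0=F(12);print(manip.current_tool_pos(),f0)
z=.115
while z>.0572:
    z-=.002 if z>.061 else .0007
    manip.servo_line([x,y,z],vel=.04);f=F(3)-f0
    if np.linalg.norm(f)>2.5:print(round(z,4),manip.current_tool_pos(),f)
    if f[2]>6 or np.hypot(*f[:2])>8:break
print(z,manip.current_tool_pos(),F()-f0,manip.current_clock())
E
```

```text
travel 0.04783726877619286
[0.4905 0.2288 0.1151] [-0.0093  0.0511 -0.5446]
0.0575 [0.4905 0.2289 0.0579] [-1.8123 -1.5996  5.8809]
0.0568 [0.4905 0.2289 0.0579] [-3.2146 -2.2185 12.3577]
0.05679999999999996 [0.4905 0.2289 0.0579] [-3.2034 -2.0763 12.5564] 44.0083
```

Travel is 47.8 mm, and the tool is seated at the same height as when I grasped it (0.0579). Releasing.

```bash
python3 - <<'E'
from h import *
manip.servo_line([.4904,.2288,.0579],vel=.03)
effector.open_jaws();manip.sleep(.3)
manip.servo_line([.4904,.2288,.2],vel=.08);manip.sleep(.3);snap("w4");print(manip.current_finger_gap())
E
```

```text
w4 48.1 [0.49036139 0.22882361 0.19993165] [ 0.54530323  0.04979112 -0.44903071]
0.09178468331053052
```

View pics/w4.png

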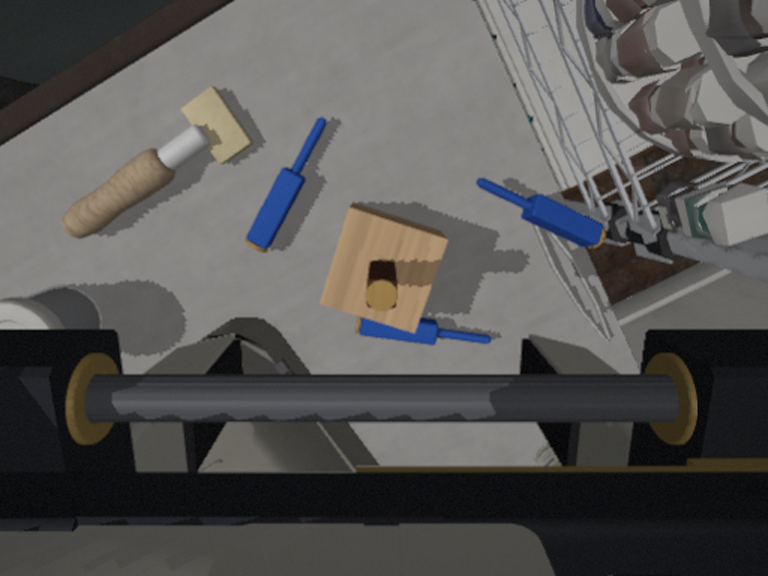

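The tool stands upright and home in its block, with the cap at (381,294). The gripper is open and clear, and nothing else has moved.

```bash
python3 -c "
from bench import manip
print(manip.hand_in())"
```

```text
the job is handed in; nothing more can be done
None
```

The job is handed in with no verdict returned: the slide is out about 47.8 mm and stayed out once the pin was lifted, and the pin tool stands released, upright and fully home in its block, at about 48 s on the clock.

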